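Present the burr carrier over the grinder shaft

TASK

The coffee grinder's drive on the bench is being put back together: slide the steel spacer sleeve down over its upright shaft until it sits fully home on the boss, standing free, and let go of it. Then bring the burr carrier across, over the parts standing in between without disturbing them, and stop with it right side up, level and centred over the shaft, about a centimetre above the shaft's end. Finish holding it there and keep it from ever touching the grinder or the sleeve: I will then turn the shaft until its slot faces the carrier's tongue before it goes down.

Things in the scene. Friction and masses are not known exactly. Their poses are not given: they have to be found in the camera images.
- grinder: grinder drive bolted to the bench, left or right: foot plate 116 x 116 x 8 mm, upright motor 86 mm wide, black terminal box on its +x side, flange 100 mm in diameter, top face 104 mm above the bench, three 3 mm screw heads near its edge, in its middle a boss 6 mm high (30 mm wide on top) with a bare steel shaft. Origin: on the shaft's axis under the foot plate, z up
- shaft_seat (a point): middle of the boss's flat top, 110 mm above the bench, where the sleeve's lower end must rest; the shaft rises from here, z along the shaft
- shaft_top (a point): middle of the shaft's upper end, 166 mm above the bench: the shaft is 12 mm in diameter, stands 56 mm above the boss, and its last 2.5 mm are chamfered to 7 mm; a narrow slot is cut across the end
- sleeve: plain steel spacer sleeve, a tube of 24 mm outer and 14.5 mm inner diameter, 40 mm long, about 90 g, standing upright on the rubber mat at the start. Origin: centre of its lower end as it stands; z along its axis, up
- carrier: lower burr carrier: aluminium disc 58 mm in diameter, 16 mm thick, steel burr teeth on top, above a hub 30 mm wide, 8 mm high; 24 mm high in all, 15 mm bore with a thin tongue across it, about 0.2 kg. It stands on its hub on the mat, teeth up (right side up); gripped across the disc's edge. Origin: centre of the hub's lower face, z up its axis. Its yaw does not matter
- mat: black rubber parts mat fixed to the bench, 250 x 170 mm, 4 mm thick, on the other side of the bench from the grinder; sleeve and carrier stand on it side by side, about 12 cm apart, in either order. Origin: centre of its underside, z up
- canister: bystander: grey powder canister with lid, 106 x 78 mm, 150 mm high, loose. Origin: centre of its underside, z up. Canister, mixing bowl and housing stand in a row running away from the robot between mat and grinder, in any order
- mixing_bowl: bystander: blue plastic mixing bowl, funnel 86 mm in diameter on a round chamber, 106 mm high, loose. Origin: centre of its underside, z up
- housing: bystander: black round grinding-chamber housing with a chute, 110 mm in diameter and 52 mm high, loose. Origin: centre of its underside, z up
Not all that is in view belongs to the job. Several things look just like the sleeve: the one meant starts farthest to the robot's left. Several things have the shape of the carrier; the one meant has the colours described above.

How it is judged:
By the outcome, as a careful person would: the job done as asked, in the order asked, and still so for the second after the job is handed in, while the arm keeps its last pose, push and grip.
It also fails if it takes over 72 s, if anything falls off the work surface, if the arm or the gripper's body presses on something with over 40 N, if the wrist force passes 120 N, or if a joint passes its speed limit or range.

ROBOT

A 6-joint arm with a two-finger parallel gripper is mounted at the origin on the work surface. World frame = base frame: x ahead of the robot, y to its left, z up, the work surface at z = 0. Lengths are in m, angles in degrees, forces in N, time in s.
With the tool pointing down it reaches from about 0.35 to 0.975 m from the base axis. Payload 4.9 kg.
Tool frame: the origin (TCP) lies between the finger pads; the fingertips stand manip.finger_overhang ahead of it and the grasp point (between the pads) lies 2 mm behind it (manip.finger_overhang is the distance from the TCP to the fingertips, in m); z points along the fingers, y is the line along which they close (so a half turn about z gives the same grasp; the last joint's range is limited). The gripper opens to 85 mm and grips with 20 to 120 N. Pads are 22 mm wide; open, the fingers measure 114 mm over their backs; the gripper's body (76 mm by 85 mm) begins 54 mm behind the grasp point. The pads swing forward as they close: fully open they stand 13 mm farther back than shut.
Start: joints at [-74.026, 3.019, 92.412, -0, 84.569, -6.818], TCP at [0.242, -0.576, 0.248] pointing down, gripper open.
Joint ranges: [-172.51, 172.51], [-57.92, 126.97], [3.15, 148.05], [-58.71, 238.71], [5.1, 150.11], [-179.66, 179.66]. Speed limits (degrees/s): [147.25, 147.25, 180, 180, 180, 180].

INTERFACE

Orientations are given as a 3x3 rotation matrix whose columns are the frame's x, y, z axes.
In Python, from rig import manip, vision gives the robot as it stands.
- The arm moves only by the tool play_rows, never from a script. Its argument "commands" is a list of rows, each a list of 6 numbers: the shift along the world's x, y, z in mm, then the turn, a rotation vector about the world's x, y, z in rad. In form: [[x, y, z, wx, wy, wz], ...]. A call has 1 to 5 rows; each row is the pose to reach, as a shift and turn from the pose commanded when the call began; what a row does not reach only later rows make up. A row lasts 1/12 s, in which the tool goes at most 41.7 mm and 7.16 degrees, less where a joint would pass 70% of its speed; a pose out of reach is approached as far as the arm can. A call with a gripper value outside its range is refused whole. "hand" is the opening, from -1 (shut) to 1 (fully open), set as the call begins (left out, the last holds). The fingers move at their own pace and stop on an object; "grip_force" is the grip in N (left out, the last holds). Time passes only in rows, so rows that repeat a pose let the fingers close. It gives the time, the measured TCP pose, the force, the opening and the grip force at its end, in the units of the state.
- manip.observe(): the state, without advancing time (a new reading comes with each control period).
- vision.grab_frame(name): name is "side" or "top" or "wrist"; returns (picture, depth): 384x512x3 uint8, blue, green, red; 384x512 float32, m along the optical axis (not along the pixel's ray), 0 where there is no reading.
- vision.camera_info(name): a dict with "mtx" (3x3 intrinsics, pixels), "R" (3x3) and "t" (3): a world point X has camera coordinates R X + t. Camera axes: x right, y down, z forward; pixel columns grow to the right and rows downward; lengths in m; the calibration is good to about 2 mm. The wrist camera is an equidistant fisheye: a pixel r from the principal point sees the ray r / f radians off the axis. A picture is of the moment at which its call begins: read the wrist's pose just before it. camera_info takes no time and is no camera call; for the wrist camera it gives the pose at the moment of the call.
- manip.sign_off(): hands the job in; it is judged then, once.
The state is a dict: "time": time; "joints": joint angles; "joint_vel": joint speeds; "effort": joint torques, N m; "eef_pos": TCP position; "orientation": TCP orientation; "wrist_force": force on the tool from outside, world axes, zero at the start; "wrist_torque": the same for the moment, N m; "opening": opening from 0.0 (shut) to 1.0 (fully open); "grip_force": force on a finger pad.
Only numpy, scipy, OpenCV 4.12 (cv2) and the standard library are available. Lean on these libraries where they do the work, as an engineer would, in place of code of your own. Each camera call takes 0.05 s, during which the arm holds its last target. There are 200 camera calls.

## Working session

There is one attempt and no reset: what is moved stays moved. The work goes in short steps, Python scripts to look and compute and a tool call to move; the robot and the scene stay as the last step left them, time stands still between calls to the robot, and variables do not carry over. Pictures are saved under pics/ and viewed, at most 10 in all, crops included, and the job is handed in when it is done.

Besides the shell and the picture viewer there is one more tool, called after "Call:" as name([rows], argument=value, ...), one row to a line, values as JSON. play_rows: Moves the arm, as the interface text tells. Its arguments: {"type":"object","properties":{"commands":{"type":"array"},"hand":{"type":"number"},"grip_force":{"type":"number"}},"required":["commands"]}

```bash
mkdir -p pics; cat > h.py <<'E'
import numpy as np, cv2
from rig import manip, vision
def cloud(name):
    im,d=vision.grab_frame(name); c=vision.camera_info(name)
    v,u=np.indices(d.shape); K=np.array(c["mtx"])
    P=np.stack([(u-K[0,2])/K[0,0]*d,(v-K[1,2])/K[1,1]*d,d],-1)
    W=(P-np.array(c["t"]))@np.array(c["R"])
    W[d==0]=np.nan
    return im,d,W
E
python3 - <<'E'
from h import *
for n in("top","side"):
    im,d,W=cloud(n); np.savez(f"{n}.npz",im=im,W=W); cv2.imwrite(f"pics/{n}0.png",cv2.resize(im,(800,600)))
    c=vision.camera_info(n); print(n,c["mtx"],-np.array(c["R"]).T@c["t"])
print(manip.finger_overhang, manip.observe())
E
```

```text
top [[398.71952452   0.         263.58463442]
 [  0.         398.71952452 186.79295694]
 [  0.           0.           1.        ]] [0.48343051 0.06829722 1.17020308]
side [[376.57519584   0.         257.05449108]
 [  0.         376.57519584 191.17010361]
 [  0.           0.           1.        ]] [0.27233168 0.6022531  0.7528678 ]
0.017 {'time': 0.1, 'joints': array([-7.40265364e+01,  3.05596146e+00,  9.24858487e+01, -2.02490311e-03,
        8.45683001e+01, -6.81930228e+00]), 'joint_vel': array([ 0.00317366, -0.08526135, -0.09208728,  0.0608303 ,  0.07951469,
        0.03057007]), 'effort': array([-3.00475676e-05, -3.94904137e+01, -3.71361136e+01, -1.59868187e-04,
        3.89423658e-03,  1.60485513e-05]), 'eef_pos': array([ 0.24195491, -0.57567812,  0.2471421 ]), 'orientation': array([[ 9.21910817e-01,  3.87401767e-01, -5.62684259e-04],
       [ 3.87402128e-01, -9.21909005e-01,  1.83790170e-03],
       [ 1.93262679e-04, -1.91236653e-03, -9.99998153e-01]]), 'wrist_force': array([0.11088701, 0.33687731, 0.32422646]), 'wrist_torque': array([ 0.03717356,  0.07697476, -0.00414112]), 'grip_force': 0.0, 'opening': 0.9973724964691285}
```

View pics/top0.png

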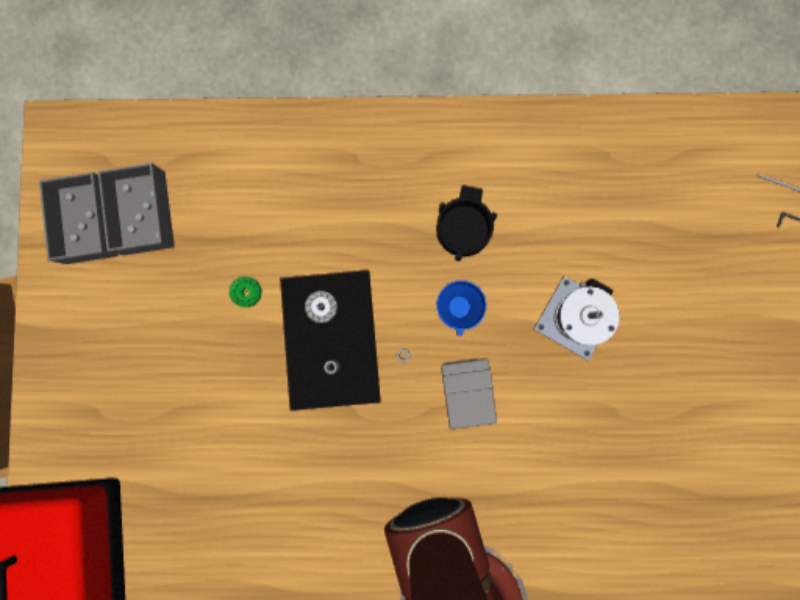

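View pics/side0.png

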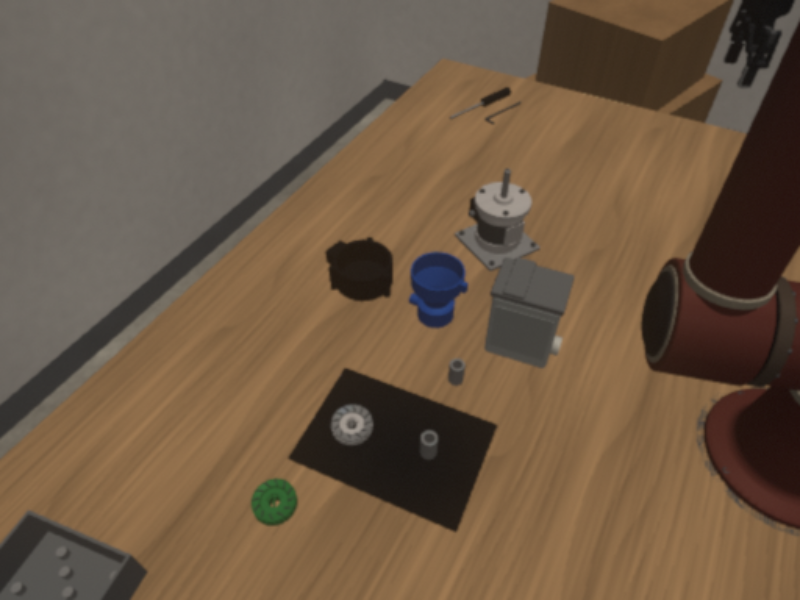

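The top view shows the sleeve at (331,367) and the carrier at (320,306), both on the mat. The look-alikes are a ring at (403,355) and a green carrier at (245,292). The row at x≈465 is the housing, bowl and canister, and the grinder's shaft tip is at (596,314). The side view agrees.

```bash
python3 - <<'E'
from h import *
z=np.load("top.npz");W=z["W"];im=z["im"]
def reg(n,u,v,r,lo,hi):
    u,v=u*.64,v*.64
    vv,uu=np.indices(W.shape[:2]); m=(np.hypot(uu-u,vv-v)<r)&(W[...,2]>lo)&(W[...,2]<hi)
    p=W[m]; print(n,len(p),p.mean(0).round(4),"min",p.min(0).round(4),"max",p.max(0).round(4), "mid",((p.min(0)+p.max(0))/2).round(4))
reg("sleeve",331,367,12,.035,.06)
reg("sleeve2",403,355,12,.03,.06)
reg("carrier",320,306,16,.02,.04)
reg("flange",588,316,28,.098,.109)
reg("shaft",596,314,12,.13,.19)
reg("bowl",461,306,26,.09,.13)
reg("canister",469,394,34,.13,.18)
reg("housing",465,225,34,.03,.08)
# side
z=np.load("side.npz");W=z["W"]
print("side")
reg("sleeve",429,445,16,.015,.06)
reg("sleeve2",457,372,16,.01,.06)
reg("carrier",352,424,20,.02,.04)
reg("shaft",506,182,12,.115,.19)
reg("flange",503,200,20,.098,.107)
E
```

```text
sleeve 40 [0.4344 0.2386 0.0416] min [0.4245 0.2278 0.0351] max [0.4443 0.2505 0.0503] mid [0.4344 0.2391 0.0427]
sleeve2 37 [0.4559 0.1082 0.0396] min [0.4463 0.098  0.033 ] max [0.4662 0.118  0.0437] mid [0.4563 0.108  0.0383]
carrier 260 [0.5456 0.2609 0.0252] min [0.518  0.2334 0.0201] max [0.573  0.2892 0.0328] mid [0.5455 0.2613 0.0264]
flange 1012 [ 0.523  -0.212   0.1031] min [ 0.4737 -0.2613  0.098 ] max [ 0.5725 -0.163   0.1088] mid [ 0.5231 -0.2121  0.1034]
shaft 34 [ 0.5225 -0.2106  0.155 ] min [ 0.517  -0.2174  0.1316] max [ 0.5281 -0.2067  0.168 ] mid [ 0.5226 -0.2121  0.1498]
bowl 162 [0.5411 0.004  0.1025] min [ 0.4906 -0.0351  0.0911] max [0.5843 0.0479 0.11  ] mid [0.5375 0.0064 0.1005]
canister 1279 [ 0.3954 -0.003   0.1446] min [ 0.3402 -0.0466  0.1354] max [0.4518 0.0415 0.1554] mid [ 0.396  -0.0026  0.1454]
housing 485 [ 0.7052 -0.009   0.0462] min [ 0.6314 -0.0624  0.0302] max [0.7669 0.0457 0.0565] mid [ 0.6992 -0.0084  0.0434]
side
sleeve 157 [0.4322 0.2414 0.0339] min [0.4209 0.2287 0.015 ] max [0.4443 0.2516 0.0458] mid [0.4326 0.2402 0.0304]
sleeve2 133 [0.4521 0.1114 0.0293] min [0.4416 0.0972 0.01  ] max [0.4646 0.1207 0.041 ] mid [0.4531 0.109  0.0255]
carrier 434 [0.5432 0.2621 0.0244] min [0.5151 0.2327 0.02  ] max [0.5712 0.2902 0.0294] mid [0.5431 0.2615 0.0247]
shaft 75 [ 0.5198 -0.2096  0.1426] min [ 0.5147 -0.2181  0.1167] max [ 0.5258 -0.2049  0.165 ] mid [ 0.5203 -0.2115  0.1409]
flange 579 [ 0.5184 -0.2067  0.1025] min [ 0.4713 -0.2619  0.098 ] max [ 0.5701 -0.1609  0.1069] mid [ 0.5207 -0.2114  0.1025]
```

Call:
play_rows([
  [18, 38, 0, 0, 0, 0],
  [36, 76, 0, 0, 0, 0],
  [54, 114, 0, 0, 0, 0],
  [71, 150, 0, 0, 0, 0],
  [89, 188, 0, 0, 0, 0],
], hand=1)

```text
time: 0.52
eef_pos: [0.3311, -0.3866, 0.2476]
orientation: [[0.922, 0.387, -0.0], [0.387, -0.922, 0.001], [-0.0, -0.001, -1.0]]
wrist_force: [0.9, -0.3, 0.5]
opening: 1.002
grip_force: 0.0
```

Call:
play_rows([
  [18, 38, 0, 0, 0, 0],
  [36, 76, 0, 0, 0, 0],
  [54, 114, 0, 0, 0, 0],
  [71, 150, 0, 0, 0, 0],
  [89, 188, 0, 0, 0, 0],
])

```text
time: 0.93
eef_pos: [0.4199, -0.1988, 0.248]
orientation: [[0.922, 0.387, -0.0], [0.387, -0.922, 0.0], [-0.0, -0.0, -1.0]]
wrist_force: [2.4, 0.4, -0.4]
opening: 1.001
grip_force: 0.0
```

Call:
play_rows([
  [4, 40, 0, 0, 0, 0],
  [8, 80, 0, 0, 0, 0],
  [12, 120, 0, 0, 0, 0],
  [16, 160, 0, 0, 0, 0],
  [20, 200, 0, 0, 0, 0],
])

```text
time: 1.35
eef_pos: [0.4393, 0.0011, 0.248]
orientation: [[0.922, 0.387, 0.0], [0.387, -0.922, 0.0], [0.0, 0.0, -1.0]]
wrist_force: [2.1, 0.3, 0.0]
opening: 1.002
grip_force: 0.0
```

Call:
play_rows([
  [-1, 40, 0, 0, 0, 0],
  [-2, 80, 0, 0, 0, 0],
  [-3, 120, 0, 0, 0, 0],
  [-4, 160, 0, 0, 0, 0],
  [-5, 200, 0, 0, 0, 0],
])

```text
time: 1.77
eef_pos: [0.434, 0.2011, 0.248]
orientation: [[0.922, 0.388, -0.0], [0.388, -0.922, -0.0], [-0.0, 0.0, -1.0]]
wrist_force: [0.5, -0.6, -1.0]
opening: 0.997
grip_force: 0.0
```

Call:
play_rows([
  [-1, 20, -10, 0, 0, 0],
  [-2, 40, -30, 0, 0, 0],
  [-2, 40, -60, 0, 0, 0],
  [-2, 40, -80, 0, 0, 0],
  [-2, 40, -80, 0, 0, 0],
])

```text
time: 2.18
eef_pos: [0.4292, 0.2384, 0.1624]
orientation: [[0.921, 0.388, -0.01], [0.388, -0.921, -0.004], [-0.011, -0.0, -1.0]]
wrist_force: [-1.1, -0.4, 0.0]
opening: 1.003
grip_force: 0.0
```

```bash
python3 - <<'E'
from h import *
o=manip.observe();print(o["time"],o["eef_pos"],o["orientation"].round(4),o["joints"].round(1))
c=vision.camera_info("wrist");print(c)
im,d=vision.grab_frame("wrist");np.savez("w1.npz",im=im,d=d,R=c["R"],t=c["t"],K=c["mtx"]);cv2.imwrite("pics/w1.png",cv2.resize(im,(800,600)))
E
```

```text
2.1833 [0.42919056 0.23836128 0.16244401] [[ 9.214e-01  3.884e-01 -9.900e-03]
 [ 3.884e-01 -9.215e-01 -3.700e-03]
 [-1.050e-02 -4.000e-04 -9.999e-01]] [ 20.4 -11.4 114.5  -0.   77.5  87.5]
{'mtx': array([[297.31863964,   0.        , 251.17921369],
       [  0.        , 297.31863964, 193.9527009 ],
       [  0.        ,   0.        ,   1.        ]]), 'R': array([[ 3.89446752e-01, -9.21048982e-01,  2.09462770e-05],
       [-8.74598622e-01, -3.69799035e-01,  3.13569647e-01],
       [-2.88805258e-01, -1.22137000e-01, -9.49565204e-01]]), 't': array([0.05245848, 0.44834922, 0.45125784])}
```

View pics/w1.png

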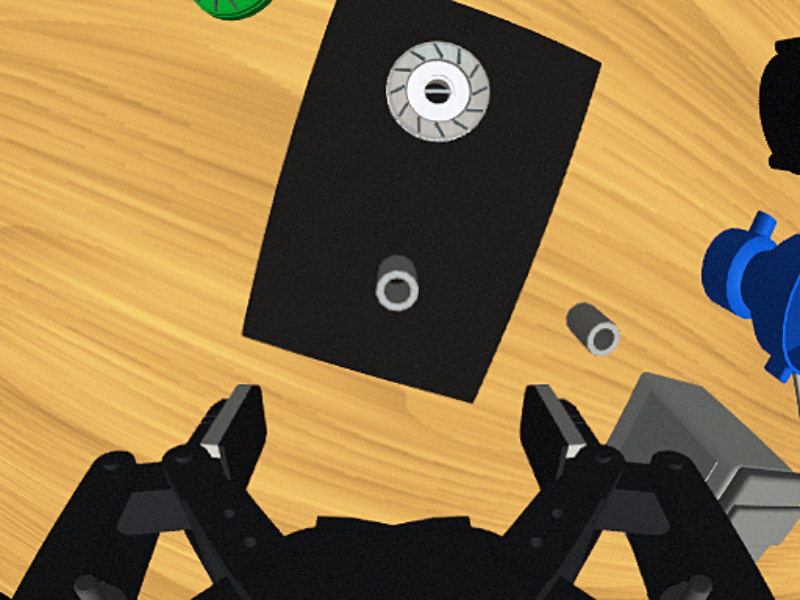

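The wrist view shows the sleeve's top ring centred at about (397,290) and the carrier at (438,91).

```bash
cat >> h.py <<'E'
def wrist():
    c=vision.camera_info("wrist"); im,d=vision.grab_frame("wrist"); return im,d,c
def rays(c,u,v):
    K=np.array(c["mtx"]); a=(np.asarray(u,float)-K[0,2])/K[0,0]; b=(np.asarray(v,float)-K[1,2])/K[1,1]
    th=np.hypot(a,b)+1e-12; s=np.sin(th)/th
    R=np.array(c["R"]); r=np.stack([a*s,b*s,np.cos(th)],-1)
    return r@R, -R.T@np.array(c["t"])
def hit(c,u,v,z):
    r,o=rays(c,u,v); return o+r*((z-o[2])/r[...,2])[...,None]
def wcloud(c,d):
    v,u=np.indices(d.shape); r,o=rays(c,u,v); zc=r@np.array(c["R"])[2]
    W=o+r*(d/zc)[...,None]; W[d==0]=np.nan; return W
E
python3 - <<'E'
from h import *
z=np.load("w1.npz"); c=dict(R=z["R"],t=z["t"],mtx=z["K"]); d=z["d"]; im=z["im"]
print("centre ray",hit(c,397*.64,290*.64,.044))
W=wcloud(c,d); vv,uu=np.indices(d.shape)
def f(n,u,v,r,lo,hi):
    m=(np.hypot(uu-u*.64,vv-v*.64)<r)&(W[...,2]>lo)&(W[...,2]<hi); p=W[m]
    (ex,ey),_,_=cv2.minAreaRect(p[:,:2].astype(np.float32)*1000)
    print(n,len(p),p.mean(0).round(4),p.min(0).round(4),p.max(0).round(4), cv2.minEnclosingCircle(p[:,:2].astype(np.float32)*1000))
f("sleeve top",397,290,18,.039,.05)
f("carrier top",438,91,40,.018,.04)
g=cv2.cvtColor(im,6); 
m=((g>110)&(np.hypot(uu-397*.64,vv-290*.64)<18)).astype(np.uint8)
p=hit(c,uu[m>0],vv[m>0],np.full(m.sum(),.044)); print("bright ring",m.sum(),cv2.minEnclosingCircle((p[:,:2]*1000).astype(np.float32)),p.mean(0))
m=((g>100)&(np.hypot(uu-438*.64,vv-91*.64)<38)).astype(np.uint8)
p=hit(c,uu[m>0],vv[m>0],np.full(m.sum(),.028)); print("carrier",m.sum(),cv2.minEnclosingCircle((p[:,:2]*1000).astype(np.float32)),p.mean(0))
print(manip.observe()["eef_pos"])
E
```

```text
centre ray [0.43574229 0.23850419 0.044     ]
sleeve top 406 [0.4366 0.2389 0.0439] [0.4244 0.2269 0.039 ] [0.4481 0.2503 0.0459] ((436.1700134277344, 238.4910125732422), 11.919315338134766)
carrier top 3133 [0.5458 0.2609 0.0259] [0.5172 0.2327 0.018 ] [0.5751 0.2893 0.0314] ((546.0977783203125, 260.7870788574219), 29.02405548095703)
bright ring 339 ((435.631103515625, 238.6412353515625), 11.569141387939453) [0.43575867 0.23876399 0.044     ]
carrier 3016 ((545.619873046875, 261.00225830078125), 28.981098175048828) [0.54519899 0.26090995 0.028     ]
[0.4306669  0.23859015 0.16522209]
```

Call:
play_rows([
  [3, -1, 0, 0, 0, 0],
  [3, -1, -35, 0, 0, 0],
  [3, -1, -70, 0, 0, 0],
  [3, -1, -100, 0, 0, 0],
  [3, -1, -100, 0, 0, 0],
])

```text
time: 2.65
eef_pos: [0.433, 0.2365, 0.0641]
orientation: [[0.922, 0.387, -0.008], [0.387, -0.922, -0.003], [-0.008, -0.0, -1.0]]
wrist_force: [0.0, -0.0, -2.0]
opening: 0.995
grip_force: 0.0
```

Call:
play_rows([
  [0, 0, 0, 0, 0, 0],
  [0, 0, 0, 0, 0, 0],
  [0, 0, 0, 0, 0, 0],
])

```text
time: 2.9
eef_pos: [0.4383, 0.2389, 0.0719]
orientation: [[0.922, 0.387, 0.006], [0.387, -0.922, 0.002], [0.006, 0.0, -1.0]]
wrist_force: [0.4, 0.8, 0.4]
opening: 1.001
grip_force: 0.0
```

Call:
play_rows([
  [0, 0, -8, 0, 0, 0],
  [0, 0, -16, 0, 0, 0],
  [0, 0, -24, 0, 0, 0],
  [0, 0, -31, 0, 0, 0],
  [0, 0, -36, 0, 0, 0],
])

```text
time: 3.32
eef_pos: [0.435, 0.2378, 0.0308]
orientation: [[0.922, 0.387, -0.002], [0.387, -0.922, -0.001], [-0.002, -0.0, -1.0]]
wrist_force: [0.2, 0.0, 0.2]
opening: 1.003
grip_force: 0.0
```

Call:
play_rows([
  [0, 0, -1, 0, 0, 0],
  [0, 0, -1, 0, 0, 0],
  [0, 0, -1, 0, 0, 0],
  [0, 0, -1, 0, 0, 0],
  [0, 0, -1, 0, 0, 0],
])

```text
time: 3.73
eef_pos: [0.4362, 0.2383, 0.0318]
orientation: [[0.922, 0.387, 0.001], [0.387, -0.922, 0.0], [0.001, 0.0, -1.0]]
wrist_force: [1.0, 0.1, 0.1]
opening: 1.0
grip_force: 0.0
```

Call:
play_rows([
  [0, 0, 0, 0, 0, 0],
  [0, 0, 0, 0, 0, 0],
  [0, 0, 0, 0, 0, 0],
  [0, 0, 0, 0, 0, 0],
  [0, 0, 0, 0, 0, 0],
], hand=-1, grip_force=40)

```text
time: 4.15
eef_pos: [0.4358, 0.2381, 0.0314]
orientation: [[0.922, 0.387, 0.0], [0.387, -0.922, 0.0], [0.0, -0.0, -1.0]]
wrist_force: [0.2, -0.5, -1.0]
opening: 0.303
grip_force: 0.0
```

Call:
play_rows([
  [0, 0, 0, 0, 0, 0],
  [0, 0, 0, 0, 0, 0],
  [0, 0, 0, 0, 0, 0],
  [0, 0, 0, 0, 0, 0],
  [0, 0, 0, 0, 0, 0],
])

```text
time: 4.57
eef_pos: [0.436, 0.2382, 0.0315]
orientation: [[0.922, 0.387, 0.0], [0.387, -0.922, 0.0], [0.0, -0.0, -1.0]]
wrist_force: [-0.7, -0.4, 1.3]
opening: 0.267
grip_force: 39.3
```

Call:
play_rows([
  [0, 0, 10, 0, 0, 0],
  [0, 0, 40, 0, 0, 0],
  [0, 0, 75, 0, 0, 0],
  [0, 0, 110, 0, 0, 0],
  [0, 0, 145, 0, 0, 0],
])

```text
time: 4.98
eef_pos: [0.435, 0.2379, 0.1778]
orientation: [[0.922, 0.387, -0.001], [0.387, -0.922, -0.0], [-0.001, -0.0, -1.0]]
wrist_force: [1.5, -0.2, -0.9]
opening: 0.265
grip_force: 39.3
```

Call:
play_rows([
  [5, 0, 25, 0, 0, 0],
  [10, -10, 50, 0, 0, 0],
  [15, -40, 60, 0, 0, 0],
  [20, -80, 65, 0, 0, 0],
  [25, -120, 65, 0, 0, 0],
])

```text
time: 5.4
eef_pos: [0.4613, 0.1174, 0.244]
orientation: [[0.921, 0.39, 0.004], [0.39, -0.921, 0.0], [0.004, 0.001, -1.0]]
wrist_force: [0.7, 0.1, -1.6]
opening: 0.259
grip_force: 39.4
```

Call:
play_rows([
  [7, -40, 0, 0, 0, 0],
  [14, -80, 0, 0, 0, 0],
  [21, -120, 0, 0, 0, 0],
  [28, -160, 0, 0, 0, 0],
  [35, -200, 0, 0, 0, 0],
])

```text
time: 5.82
eef_pos: [0.4953, -0.0838, 0.2416]
orientation: [[0.922, 0.387, 0.0], [0.387, -0.922, 0.0], [0.0, -0.0, -1.0]]
wrist_force: [0.2, 1.2, -0.9]
opening: 0.267
grip_force: 39.4
```

Call:
play_rows([
  [0, -25, 0, 0, 0, 0],
  [0, -45, 0, 0, 0, 0],
  [0, -58, 0, 0, 0, 0],
  [0, -60, 0, 0, 0, 0],
  [0, -60, 0, 0, 0, 0],
])

```text
time: 6.23
eef_pos: [0.4956, -0.1418, 0.2412]
orientation: [[0.922, 0.387, -0.0], [0.387, -0.922, 0.001], [-0.0, -0.001, -1.0]]
wrist_force: [1.1, 0.3, -1.0]
opening: 0.261
grip_force: 39.4
```

Call:
play_rows([
  [0, 0, 0, 0, 0, 0],
  [0, 0, 0, 0, 0, 0],
  [0, 0, 0, 0, 0, 0],
  [0, 0, 0, 0, 0, 0],
  [0, 0, 0, 0, 0, 0],
])

```text
time: 6.65
eef_pos: [0.4959, -0.1412, 0.2413]
orientation: [[0.921, 0.388, 0.0], [0.388, -0.921, 0.0], [0.0, 0.0, -1.0]]
wrist_force: [0.2, 1.1, -0.2]
opening: 0.266
grip_force: 39.4
```

```bash
python3 - <<'E'
from h import *
o=manip.observe();print(o["time"],o["eef_pos"],o["opening"],o["grip_force"])
im,d,c=wrist();np.savez("w2.npz",im=im,d=d,R=c["R"],t=c["t"],K=c["mtx"]);cv2.imwrite("pics/w2.png",cv2.resize(im,(800,600)))
E
```

```text
6.65 [ 0.49586897 -0.14120672  0.24134702] 0.2663412584809943 39.44338157773018
```

View pics/w2.png

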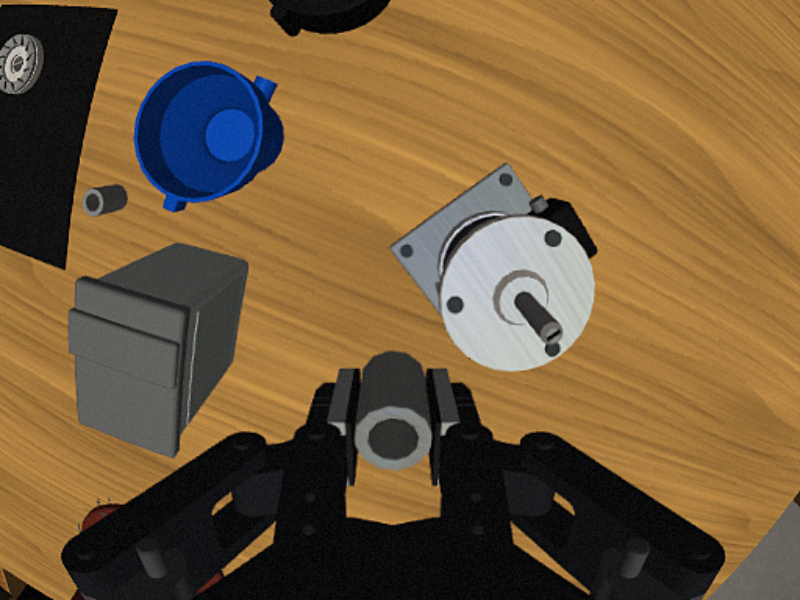

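The wrist view shows the shaft tip at about (548,330), the flange centred around (518,292), and the held sleeve with its top rim at about (395,437).

```bash
cat > fl.py <<'E'
from h import *
def flange(im,d,c,u0,v0):
    W=wcloud(c,d); vv,uu=np.indices(d.shape); g=cv2.cvtColor(im,6)
    m=(abs(W[...,2]-.104)<.006)&(np.hypot(uu-u0,vv-v0)<70); p=(W[m][:,:2]*1000).astype(np.float32)
    print("flange depth",len(p),cv2.minEnclosingCircle(p),np.median(W[m][:,2]))
    h=hit(c,uu[m],vv[m],np.full(m.sum(),.104)); h=(h[:,:2]*1000).astype(np.float32); print("flange rays",cv2.minEnclosingCircle(h))
    m=(W[...,2]>.160)&(W[...,2]<.172)&(np.hypot(uu-u0,vv-v0)<70); p=W[m]
    print("tip",m.sum(),p.mean(0),p.max(0))
E
python3 - <<'E'
from fl import *
z=np.load("w2.npz"); c=dict(R=z["R"],t=z["t"],mtx=z["K"]); d=z["d"]; im=z["im"]
flange(im,d,c,518*.64,292*.64)
print("tip ray",hit(c,548*.64,331*.64,.166))
print("sleeve top ray",hit(c,395*.64,437*.64,.2538))
W=wcloud(c,d); vv,uu=np.indices(d.shape)
m=(uu>350*.64)&(uu<440*.64)&(vv>345*.64)&(vv<475*.64)&(W[...,2]>.248)&(W[...,2]<.262); p=W[m]; print("sleeve top depth",m.sum(),p.mean(0),cv2.minEnclosingCircle((p[:,:2]*1000).astype(np.float32)))
t=cv2.resize(im[120:330,180:420],(800,700))[:600]; 
E
```

```text
flange depth 6817 ((524.1497802734375, -213.74203491210938), 50.289241790771484) 0.1047669712383767
flange rays ((524.5615844726562, -213.15858459472656), 50.565120697021484)
tip 201 [ 0.52460651 -0.21180664  0.16519078] [ 0.52994438 -0.20723892  0.16835465]
tip ray [ 0.524547   -0.21072812  0.166     ]
sleeve top ray [ 0.49651157 -0.14165431  0.2538    ]
sleeve top depth 1850 [ 0.4978515  -0.14094368  0.25365283] ((496.8699035644531, -141.56117248535156), 16.485301971435547)
```

Call:
play_rows([
  [8, -20, 0, 0, 0, 0],
  [18, -45, 0, 0, 0, 0],
  [26, -65, 0, 0, 0, 0],
  [28, -71, 0, 0, 0, 0],
  [28, -71, -8, 0, 0, 0],
])

```text
time: 7.12
eef_pos: [0.5249, -0.2143, 0.2348]
orientation: [[0.923, 0.386, 0.003], [0.386, -0.923, -0.002], [0.002, 0.002, -1.0]]
wrist_force: [0.5, 0.3, -0.7]
opening: 0.265
grip_force: 39.6
```

Call:
play_rows([
  [0, 0, -10, 0, 0, 0],
  [0, 0, -20, 0, 0, 0],
  [0, 0, -26, 0, 0, 0],
  [0, 0, -26, 0, 0, 0],
  [0, 0, -26, 0, 0, 0],
])

```text
time: 7.53
eef_pos: [0.5232, -0.212, 0.2062]
orientation: [[0.922, 0.388, -0.002], [0.388, -0.922, 0.001], [-0.001, -0.002, -1.0]]
wrist_force: [1.0, 0.7, -0.9]
opening: 0.26
grip_force: 39.6
```

Call:
play_rows([
  [0, 0, 0, 0, 0, 0],
  [0, 0, 0, 0, 0, 0],
  [0, 0, 0, 0, 0, 0],
])

```text
time: 7.78
eef_pos: [0.5241, -0.2129, 0.2081]
orientation: [[0.922, 0.387, 0.001], [0.387, -0.922, -0.001], [0.001, 0.001, -1.0]]
wrist_force: [-0.3, -0.5, -0.5]
opening: 0.263
grip_force: 39.6
```

```bash
python3 - <<'E'
from h import *
o=manip.observe();print(o["time"],o["eef_pos"],o["opening"],o["wrist_force"])
im,d,W=cloud("side");im2,d2,c=wrist()
a=cv2.resize(im[75:195,255:385],None,fx=5,fy=5,interpolation=cv2.INTER_CUBIC)[:600,:650]
cv2.imwrite("pics/s3.png",a)
cv2.imwrite("pics/w3.png",cv2.resize(im2,(800,600)))
np.savez("w3.npz",im=im2,d=d2,R=c["R"],t=c["t"],K=c["mtx"])
E
```

```text
7.7833 [ 0.52412574 -0.21294465  0.20810226] 0.2630379578520716 [-0.33866588 -0.5096681  -0.53709021]
```

View pics/s3.png

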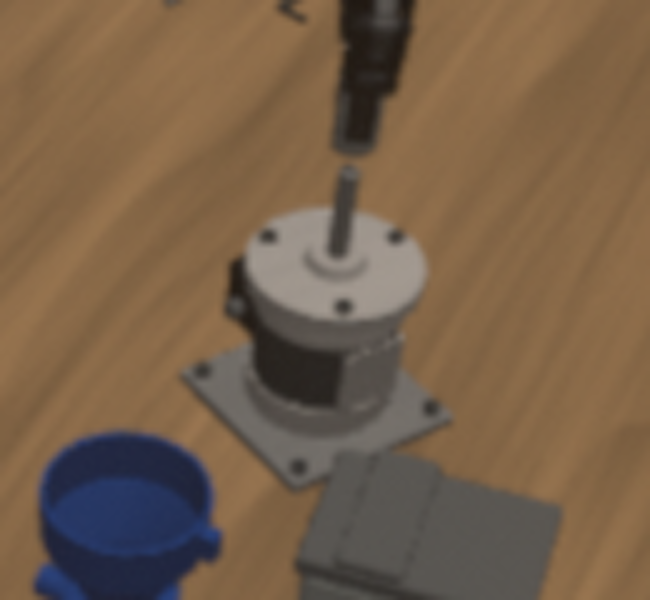

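View pics/w3.png

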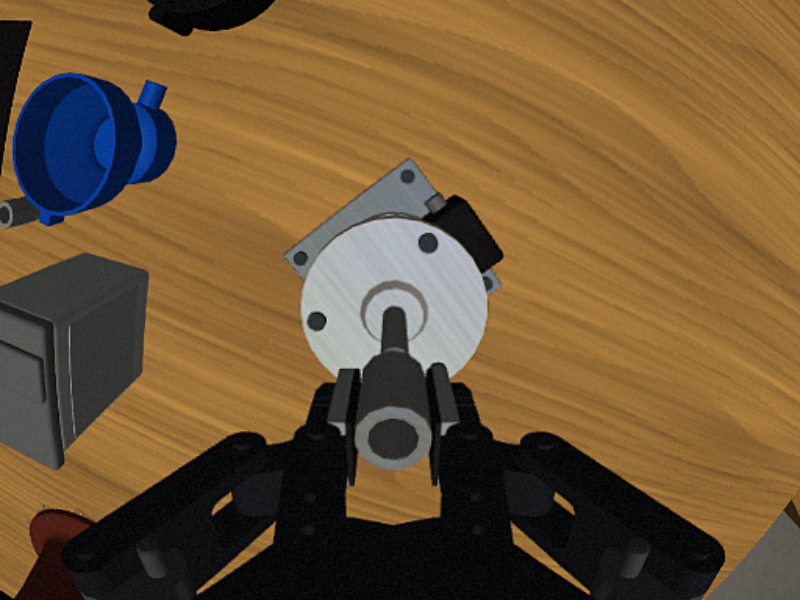

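The side crop shows the sleeve bottom (354,148) in line with the shaft tip (349,172). In the wrist view the shaft at column 395 sits under the sleeve centre at column 395. They are aligned, so I'll descend while watching the forces.

Call:
play_rows([
  [0, 0, -4, 0, 0, 0],
  [0, 0, -8, 0, 0, 0],
  [0, 0, -12, 0, 0, 0],
  [0, 0, -14, 0, 0, 0],
  [0, 0, -16, 0, 0, 0],
])

```text
time: 8.3
eef_pos: [0.5235, -0.2127, 0.1905]
orientation: [[0.922, 0.387, -0.001], [0.387, -0.922, 0.001], [-0.001, -0.001, -1.0]]
wrist_force: [0.8, -1.0, -1.6]
opening: 0.265
grip_force: 39.6
```

Call:
play_rows([
  [0, 0, -1, 0, 0, 0],
  [0, 0, -2, 0, 0, 0],
  [0, 0, -3, 0, 0, 0],
  [0, 0, -4, 0, 0, 0],
  [0, 0, -5, 0, 0, 0],
])

```text
time: 8.72
eef_pos: [0.5239, -0.2129, 0.1864]
orientation: [[0.922, 0.387, 0.0], [0.387, -0.922, -0.0], [0.0, 0.0, -1.0]]
wrist_force: [0.1, 0.3, -0.7]
opening: 0.264
grip_force: 39.6
```

Call:
play_rows([
  [0, 0, 0, 0, 0, 0],
  [0, 0, 0, 0, 0, 0],
  [0, 0, 0, 0, 0, 0],
])

```text
time: 8.97
eef_pos: [0.5238, -0.2129, 0.1864]
orientation: [[0.922, 0.387, 0.0], [0.387, -0.922, -0.0], [0.0, 0.0, -1.0]]
wrist_force: [0.6, -0.2, -1.0]
opening: 0.263
grip_force: 39.6
```

Call:
play_rows([
  [0, 0, -4, 0, 0, 0],
  [0, 0, -8, 0, 0, 0],
  [0, 0, -12, 0, 0, 0],
  [0, 0, -16, 0, 0, 0],
  [0, 0, -20, 0, 0, 0],
])

```text
time: 9.38
eef_pos: [0.5236, -0.2128, 0.1655]
orientation: [[0.922, 0.387, -0.001], [0.387, -0.922, 0.0], [-0.0, -0.0, -1.0]]
wrist_force: [-0.1, 0.1, -0.3]
opening: 0.266
grip_force: 39.6
```

Call:
play_rows([
  [0, 0, -5, 0, 0, 0],
  [0, 0, -10, 0, 0, 0],
  [0, 0, -15, 0, 0, 0],
  [0, 0, -20, 0, 0, 0],
  [0, 0, -24, 0, 0, 0],
])

```text
time: 9.8
eef_pos: [0.5236, -0.2128, 0.1415]
orientation: [[0.922, 0.387, -0.001], [0.387, -0.922, 0.0], [-0.0, -0.001, -1.0]]
wrist_force: [-0.2, -0.3, -1.2]
opening: 0.267
grip_force: 39.6
```

Call:
play_rows([
  [0, 0, 0, 0, 0, 0],
  [0, 0, -1, 0, 0, 0],
  [0, 0, -2, 0, 0, 0],
  [0, 0, -3, 0, 0, 0],
  [0, 0, -4, 0, 0, 0],
])

```text
time: 10.22
eef_pos: [0.5239, -0.2129, 0.1385]
orientation: [[0.922, 0.387, 0.0], [0.387, -0.922, -0.0], [0.0, 0.0, -1.0]]
wrist_force: [-0.4, -0.9, -1.1]
opening: 0.265
grip_force: 39.6
```

Call:
play_rows([
  [0, 0, -0.5, 0, 0, 0],
  [0, 0, -1, 0, 0, 0],
  [0, 0, -1.5, 0, 0, 0],
  [0, 0, -1.5, 0, 0, 0],
  [0, 0, -1.5, 0, 0, 0],
])

```text
time: 10.63
eef_pos: [0.5239, -0.2129, 0.1375]
orientation: [[0.922, 0.387, 0.0], [0.387, -0.922, -0.0], [0.0, 0.0, -1.0]]
wrist_force: [-3.1, 1.8, 4.5]
opening: 0.263
grip_force: 40.1
```

Call:
play_rows([
  [0, 0, 0, 0, 0, 0],
  [0, 0, 0, 0, 0, 0],
  [0, 0, 0, 0, 0, 0],
  [0, 0, 0, 0, 0, 0],
  [0, 0, 0, 0, 0, 0],
], hand=0.2)

```text
time: 11.05
eef_pos: [0.5237, -0.2129, 0.1366]
orientation: [[0.922, 0.387, -0.0], [0.387, -0.922, 0.0], [-0.0, -0.0, -1.0]]
wrist_force: [-0.3, 0.1, -0.7]
opening: 0.6
grip_force: 0.0
```

Call:
play_rows([
  [0, 0, 4, 0, 0, 0],
  [0, 0, 15, 0, 0, 0],
  [0, 0, 30, 0, 0, 0],
  [0, 0, 45, 0, 0, 0],
  [0, 0, 60, 0, 0, 0],
])

```text
time: 11.47
eef_pos: [0.524, -0.213, 0.1986]
orientation: [[0.922, 0.387, 0.001], [0.387, -0.922, -0.0], [0.001, 0.001, -1.0]]
wrist_force: [-0.5, 0.7, -0.3]
opening: 0.6
grip_force: 0.0
```

Call:
play_rows([
  [0, 0, 20, 0, 0, 0],
  [0, 0, 40, 0, 0, 0],
  [0, 20, 60, 0, 0, 0],
  [0, 50, 70, 0, 0, 0],
  [0, 70, 70, 0, 0, 0],
])

```text
time: 11.88
eef_pos: [0.5253, -0.1423, 0.2721]
orientation: [[0.922, 0.387, 0.007], [0.387, -0.922, -0.002], [0.006, 0.005, -1.0]]
wrist_force: [0.4, 0.5, -0.2]
opening: 0.598
grip_force: 0.0
```

Call:
play_rows([
  [0, 0, 0, 0, 0, 0],
  [0, 0, 0, 0, 0, 0],
  [0, 0, 0, 0, 0, 0],
], hand=1)

```text
time: 12.13
eef_pos: [0.5237, -0.1433, 0.2671]
orientation: [[0.922, 0.387, 0.0], [0.387, -0.922, -0.001], [-0.0, 0.001, -1.0]]
wrist_force: [-0.1, 0.3, -0.8]
opening: 0.983
grip_force: 0.0
```

```bash
python3 - <<'E'
from fl import *
o=manip.observe();print(o["time"],o["eef_pos"],o["opening"])
im,d,c=wrist();np.savez("w4.npz",im=im,d=d,R=c["R"],t=c["t"],K=c["mtx"]);cv2.imwrite("pics/w4.png",cv2.resize(im,(800,600)))
im2,d2,W=cloud("side"); W=wcloud(c,d)
m=(np.hypot(W[...,0]-.524,W[...,1]+.2125)<.014)&(W[...,2]>.125)
p=W[m]; print("z hist",np.histogram(p[:,2],bins=np.arange(.125,.175,.004)))
r=(W[...,2]>.145)&(W[...,2]<.156)&m; print("ring",cv2.minEnclosingCircle((W[r][:,:2]*1000).astype(np.float32)))
t=(W[...,2]>.162)&m; print("tip",W[t].mean(0))
E
```

```text
12.1333 [ 0.52373526 -0.14326916  0.26707997] 0.9828464879115648
z hist (array([ 41,  35,  43,  42,  49,  77, 247,  29,  30,  54,  87,   0]), array([0.125, 0.129, 0.133, 0.137, 0.141, 0.145, 0.149, 0.153, 0.157,
       0.161, 0.165, 0.169, 0.173]))
ring ((524.154541015625, -212.35549926757812), 12.158404350280762)
tip [ 0.52481067 -0.21235994  0.16541045]
```

View pics/w4.png

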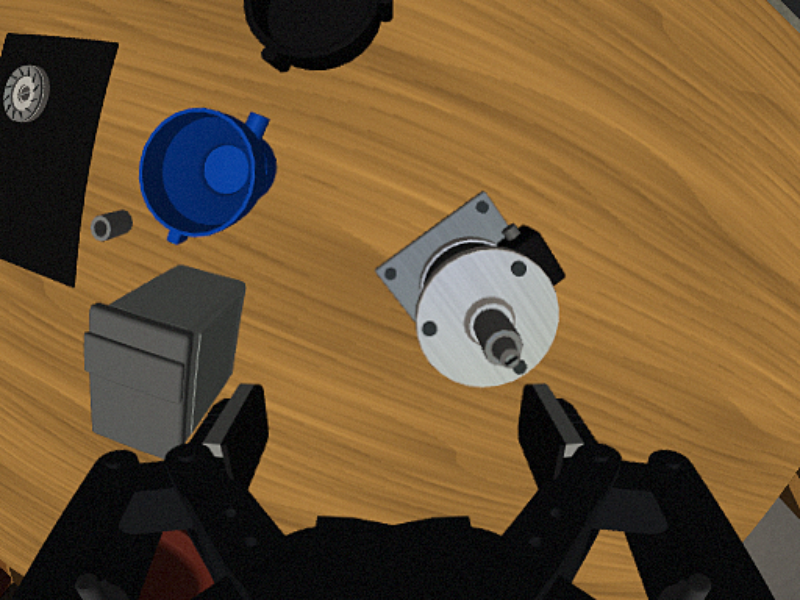

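The sleeve is home on the boss, with its top at about 150 mm and centred at (495,340). Nothing has been disturbed. Next is the carrier.

Call:
play_rows([
  [2, 25, 0, 0, 0, 0],
  [4, 65, 0, 0, 0, 0],
  [6, 105, 0, 0, 0, 0],
  [8, 145, 0, 0, 0, 0],
  [10, 185, 0, 0, 0, 0],
])

```text
time: 12.65
eef_pos: [0.5337, 0.0428, 0.2665]
orientation: [[0.923, 0.385, -0.0], [0.385, -0.923, -0.0], [-0.001, -0.0, -1.0]]
wrist_force: [1.9, 0.4, 0.9]
opening: 1.001
grip_force: 0.0
```

Call:
play_rows([
  [2, 40, 0, 0, 0, 0],
  [4, 80, 0, 0, 0, 0],
  [7, 120, 0, 0, 0, 0],
  [10, 155, 0, 0, 0, 0],
  [12, 185, 0, 0, 0, 0],
])

```text
time: 13.07
eef_pos: [0.5459, 0.2288, 0.2663]
orientation: [[0.922, 0.387, -0.001], [0.387, -0.922, -0.0], [-0.001, -0.0, -1.0]]
wrist_force: [-0.0, -0.3, 0.4]
opening: 1.003
grip_force: 0.0
```

Call:
play_rows([
  [0, 20, -10, 0, 0, 0],
  [0, 30, -35, 0, 0, 0],
  [0, 34, -70, 0, 0, 0],
  [0, 34, -105, 0, 0, 0],
  [0, 34, -130, 0, 0, 0],
])

```text
time: 13.48
eef_pos: [0.5447, 0.2603, 0.1329]
orientation: [[0.922, 0.387, -0.004], [0.387, -0.922, -0.002], [-0.004, -0.0, -1.0]]
wrist_force: [0.0, 0.1, -1.1]
opening: 0.998
grip_force: 0.0
```

Call:
play_rows([
  [0, 0, -15, 0, 0, 0],
  [0, 0, -25, 0, 0, 0],
  [0, 0, -25, 0, 0, 0],
  [0, 0, -25, 0, 0, 0],
  [0, 0, -25, 0, 0, 0],
])

```text
time: 13.9
eef_pos: [0.5471, 0.2612, 0.1135]
orientation: [[0.922, 0.387, 0.003], [0.387, -0.922, 0.001], [0.003, 0.0, -1.0]]
wrist_force: [0.3, -0.3, 1.2]
opening: 0.995
grip_force: 0.0
```

```bash
python3 - <<'E'
from h import *
o=manip.observe();print(o["time"],o["eef_pos"],o["opening"])
im,d,c=wrist(); W=wcloud(c,d)
m=(np.hypot(W[...,0]-.5455,W[...,1]-.261)<.036)&(W[...,2]>.02)&(W[...,2]<.036); p=W[m]
print(m.sum(),cv2.minEnclosingCircle((p[:,:2]*1000).astype(np.float32)),np.percentile(p[:,2],[10,50,90]))
E
```

```text
13.9 [0.54709929 0.26118501 0.11354199] 0.9947067540906135
3958 ((546.8013305664062, 260.62152099609375), 29.07905387878418) [0.02249736 0.02668139 0.02860608]
```

Call:
play_rows([
  [0, 0, -15, 0, 0, 0],
  [0, 0, -35, 0, 0, 0],
  [0, 0, -55, 0, 0, 0],
  [0, 0, -70, 0, 0, 0],
  [0, 0, -80, 0, 0, 0],
])

```text
time: 14.37
eef_pos: [0.546, 0.2611, 0.0316]
orientation: [[0.922, 0.387, 0.0], [0.387, -0.922, 0.0], [0.0, 0.0, -1.0]]
wrist_force: [-0.2, -0.4, 0.4]
opening: 1.0
grip_force: 0.0
```

Call:
play_rows([
  [0, 0, -4, 0, 0, 0],
  [0, 0, -8, 0, 0, 0],
  [0, 0, -10, 0, 0, 0],
  [0, 0, -10, 0, 0, 0],
  [0, 0, -10, 0, 0, 0],
])

```text
time: 14.78
eef_pos: [0.5465, 0.2614, 0.0228]
orientation: [[0.922, 0.387, 0.002], [0.387, -0.922, 0.001], [0.002, 0.0, -1.0]]
wrist_force: [0.6, 0.7, 0.0]
opening: 1.0
grip_force: 0.0
```

Call:
play_rows([
  [0, 0, 0, 0, 0, 0],
  [0, 0, 0, 0, 0, 0],
])

```text
time: 14.95
eef_pos: [0.5463, 0.2613, 0.0225]
orientation: [[0.922, 0.387, 0.001], [0.387, -0.922, 0.0], [0.001, 0.0, -1.0]]
wrist_force: [-0.9, 1.4, -0.1]
opening: 1.001
grip_force: 0.0
```

Call:
play_rows([
  [0, 0, -2, 0, 0, 0],
  [0, 0, -2, 0, 0, 0],
  [0, 0, -2, 0, 0, 0],
  [0, 0, -2, 0, 0, 0],
  [0, 0, -2, 0, 0, 0],
], hand=-1, grip_force=60)

```text
time: 15.37
eef_pos: [0.5461, 0.2612, 0.0201]
orientation: [[0.922, 0.387, 0.001], [0.387, -0.922, 0.0], [0.001, 0.0, -1.0]]
wrist_force: [0.2, -0.9, 1.5]
opening: 0.648
grip_force: 66.1
```

Call:
play_rows([
  [0, 0, 0, 0, 0, 0],
  [0, 0, 0, 0, 0, 0],
  [0, 0, 0, 0, 0, 0],
  [0, 0, 0, 0, 0, 0],
  [0, 0, 0, 0, 0, 0],
])

```text
time: 15.78
eef_pos: [0.546, 0.2612, 0.0201]
orientation: [[0.922, 0.387, 0.001], [0.387, -0.922, 0.0], [0.001, 0.0, -1.0]]
wrist_force: [0.1, 0.5, 2.5]
opening: 0.648
grip_force: 66.1
```

Call:
play_rows([
  [0, 0, 5, 0, 0, 0],
  [0, 0, 15, 0, 0, 0],
  [0, 0, 35, 0, 0, 0],
  [0, 0, 60, 0, 0, 0],
  [0, 0, 85, 0, 0, 0],
])

```text
time: 16.2
eef_pos: [0.5446, 0.2607, 0.1049]
orientation: [[0.922, 0.387, -0.003], [0.387, -0.922, -0.001], [-0.003, -0.0, -1.0]]
wrist_force: [0.5, 0.1, -1.0]
opening: 0.648
grip_force: 65.7
```

Call:
play_rows([
  [0, 0, 25, 0, 0, 0],
  [0, 0, 50, 0, 0, 0],
  [0, 0, 75, 0, 0, 0],
  [0, 0, 100, 0, 0, 0],
  [0, 0, 125, 0, 0, 0],
])

```text
time: 16.62
eef_pos: [0.545, 0.2609, 0.231]
orientation: [[0.922, 0.387, -0.001], [0.387, -0.922, -0.0], [-0.001, 0.0, -1.0]]
wrist_force: [0.4, -0.1, -1.5]
opening: 0.649
grip_force: 65.7
```

Call:
play_rows([
  [0, -10, 15, 0, 0, 0],
  [0, -30, 25, 0, 0, 0],
  [0, -60, 30, 0, 0, 0],
  [0, -90, 30, 0, 0, 0],
  [0, -120, 30, 0, 0, 0],
])

```text
time: 17.03
eef_pos: [0.5453, 0.1401, 0.2606]
orientation: [[0.922, 0.388, 0.001], [0.388, -0.922, -0.0], [0.0, 0.0, -1.0]]
wrist_force: [1.0, 0.2, -1.7]
opening: 0.651
grip_force: 65.7
```

Call:
play_rows([
  [-1, -35, 0, 0, 0, 0],
  [-3, -70, 0, 0, 0, 0],
  [-6, -105, 0, 0, 0, 0],
  [-9, -140, 0, 0, 0, 0],
  [-11, -175, 0, 0, 0, 0],
])

```text
time: 17.45
eef_pos: [0.5337, -0.0353, 0.2599]
orientation: [[0.922, 0.388, -0.001], [0.388, -0.922, 0.0], [-0.001, -0.0, -1.0]]
wrist_force: [0.2, -0.9, -1.8]
opening: 0.646
grip_force: 65.7
```

Call:
play_rows([
  [-3, -35, 0, 0, 0, 0],
  [-6, -65, 0, 0, 0, 0],
  [-9, -90, 0, 0, 0, 0],
  [-11, -98, 0, 0, 0, 0],
  [-11, -98, 0, 0, 0, 0],
])

```text
time: 17.87
eef_pos: [0.523, -0.1333, 0.2597]
orientation: [[0.923, 0.385, -0.001], [0.385, -0.923, 0.0], [-0.001, -0.0, -1.0]]
wrist_force: [0.1, 0.1, -1.2]
opening: 0.65
grip_force: 65.7
```

Call:
play_rows([
  [0, 0, 0, 0, 0, 0],
  [0, 0, 0, 0, 0, 0],
  [0, 0, 0, 0, 0, 0],
  [0, 0, 0, 0, 0, 0],
  [0, 0, 0, 0, 0, 0],
])

```text
time: 18.28
eef_pos: [0.5239, -0.131, 0.2598]
orientation: [[0.921, 0.389, -0.0], [0.389, -0.921, 0.0], [0.0, -0.0, -1.0]]
wrist_force: [-0.1, 0.8, -2.3]
opening: 0.651
grip_force: 65.7
```

```bash
python3 - <<'E'
from fl import *
o=manip.observe();print(o["time"],o["eef_pos"],o["opening"],o["orientation"].round(4))
im,d,c=wrist();np.savez("w5.npz",im=im,d=d,R=c["R"],t=c["t"],K=c["mtx"]);cv2.imwrite("pics/w5.png",cv2.resize(im,(800,600)))
W=wcloud(c,d);e=o["eef_pos"]
m=(np.hypot(W[...,0]-e[0],W[...,1]-e[1])<.0285)&(W[...,2]>e[2]-.004)&(W[...,2]<e[2]+.016); p=W[m]
print(m.sum(),cv2.minEnclosingCircle((p[:,:2]*1000).astype(np.float32)))
A=np.c_[p[:,:2]-e[:2],np.ones(len(p))]; print("plane",np.linalg.lstsq(A,p[:,2]-e[2],rcond=None)[0])
E
```

```text
18.2833 [ 0.52392995 -0.13096144  0.25983189] 0.6510072415159545 [[ 9.213e-01  3.887e-01 -0.000e+00]
 [ 3.887e-01 -9.213e-01  1.000e-04]
 [ 0.000e+00 -1.000e-04 -1.000e+00]]
9129 ((523.9375, -130.95504760742188), 28.491352081298828)
plane [0.02409422 0.00724501 0.00586161]
```

View pics/w5.png

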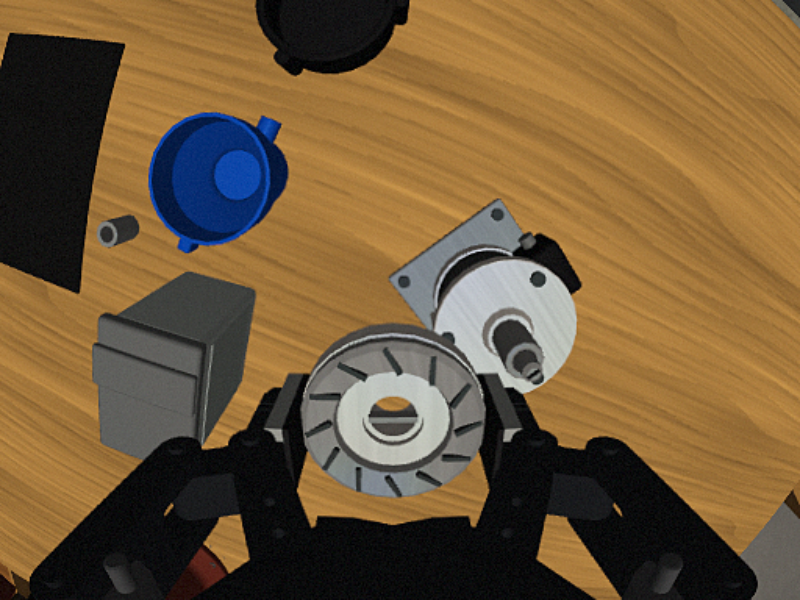

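The carrier is held right side up, with its disc around (393,410). The sleeve is still seated, around (520,345). Next I measure tilt and centring from this frame.

```bash
python3 - <<'E'
from fl import *
z=np.load("w5.npz"); c=dict(R=z["R"],t=z["t"],mtx=z["K"]); d=z["d"]; im=z["im"]; W=wcloud(c,d)
e=np.array([.5239,-.131,.2598])
def pl(m,n):
    p=W[m]
    for _ in range(8):
        A=np.c_[p[:,:2]-e[:2],np.ones(len(p))]; s=np.linalg.lstsq(A,p[:,2]-e[2],rcond=None)[0]; r=p[:,2]-e[2]-A@s; p=p[abs(r)<max(2*r.std(),.0006)]
    print(n,len(p),"tilt deg",np.degrees(s[:2]).round(2),"z",s[2],"std",r.std()); return p
R=np.hypot(W[...,0]-e[0],W[...,1]-e[1])
p=pl((R>.018)&(R<.0275)&(abs(W[...,2]-e[2]-.008)<.006),"teeth")
pl((R<.018)&(abs(W[...,2]-e[2]-.006)<.006),"inner")
F=(np.hypot(W[...,0]-.524,W[...,1]+.2125)<.05)&(abs(W[...,2]-.104)<.006); pl(F,"flange")
vv,uu=np.indices(d.shape); h=hit(c,uu,vv,np.full(d.shape,e[2]+.008))
m=(abs(W[...,2]-e[2]-.007)<.006)&(R<.034); q=(h[m][:,:2]*1000).astype(np.float32)
for zz in (.004,.006): pass
print("top outline",m.sum(),cv2.minEnclosingCircle(q),cv2.minEnclosingCircle((W[m][:,:2]*1000).astype(np.float32)))
t=(np.hypot(W[...,0]-.524,W[...,1]+.2125)<.014)
a=W[t&(abs(W[...,2]-.150)<.003)];b=W[t&(W[...,2]>.163)]
print("ring",cv2.minEnclosingCircle((a[:,:2]*1000).astype(np.float32)),"tip",b.mean(0)); flange(im,d,c,505*.64,325*.64)
E
```

```text
teeth 4259 tilt deg [ 0.38 -0.03] z 0.007858469288045506 std 0.0007730842255167196
inner 2450 tilt deg [-0.05 -0.16] z 0.0031757866677228743 std 0.0004661331643127006
flange 3646 tilt deg [ 0.04 -0.06] z -0.15519850733059787 std 0.0005345674714158191
top outline 9797 ((527.3536987304688, -129.58612060546875), 33.685585021972656) ((528.033935546875, -129.28648376464844), 32.756797790527344)
ring ((524.1392211914062, -212.5308380126953), 11.88705062866211) tip [ 0.52463437 -0.21257474  0.16563064]
flange depth 4560 ((525.01513671875, -213.61558532714844), 49.92321014404297) 0.10471983731448192
flange rays ((524.9674072265625, -212.90049743652344), 50.53593826293945)
tip 162 [ 0.52492415 -0.21216829  0.16502983] [ 0.53034744 -0.20736069  0.16845693]
```

```bash
python3 - <<'E'
from fl import *
z=np.load("w5.npz"); c=dict(R=z["R"],t=z["t"],mtx=z["K"]); W=wcloud(c,z["d"])
e=np.array([.5239,-.131,.2598]); T=np.array([[.9213,.3887],[.3887,-.9213]])
P=(W[...,:2]-e[:2])@T; 
for w in (.004,.008,.012):
    m=(abs(P[...,1])<w)&(abs(W[...,2]-e[2]-.006)<.006)&(abs(P[...,0])<.034); x=P[m][:,0]; print(w,x.min(),x.max())
m=(abs(P[...,0])<.034)&(abs(P[...,1])<.026)&(abs(W[...,2]-e[2]-.006)<.006); q=P[m]
b=[]; 
for s in np.arange(-.024,.025,.003):
    k=q[abs(q[:,1]-s)<.0015][:,0]; b+= [[k.min(),s],[k.max(),s]]
b=np.array(b); A=np.c_[2*b,np.ones(len(b))]; s=np.linalg.lstsq(A,(b**2).sum(1),rcond=None)[0]; print("circle tool xy",s[:2],np.sqrt(s[2]+s[0]**2+s[1]**2),"world shift",T@s[:2])
E
```

```text
0.004 -0.028204136013698342 0.03014817318820285
0.008 -0.028204136013698342 0.03014817318820285
0.012 -0.028204136013698342 0.03014817318820285
circle tool xy [1.10678031e-03 1.82355386e-05] 0.0292410205497931 world shift [0.00102676 0.00041341]
```

Call:
play_rows([
  [0, -15, 0, 0, 0, 0],
  [0, -40, 0, 0, 0, 0],
  [0, -65, 0, 0, 0, 0],
  [-0.5, -78, 0, 0, 0, 0],
  [-0.5, -81, 0, 0, 0, 0],
])

```text
time: 18.75
eef_pos: [0.5232, -0.2144, 0.2597]
orientation: [[0.923, 0.385, -0.0], [0.385, -0.923, -0.0], [-0.0, 0.0, -1.0]]
wrist_force: [-0.2, 1.2, -1.0]
opening: 0.648
grip_force: 65.7
```

Call:
play_rows([
  [0, 0, 0, 0, 0, 0],
  [0, 0, -8, 0, 0, 0],
  [0, 0, -20, 0, 0, 0],
  [0, 0, -32, 0, 0, 0],
  [0, 0, -42, 0, 0, 0],
])

```text
time: 19.17
eef_pos: [0.5226, -0.2117, 0.2153]
orientation: [[0.922, 0.388, -0.002], [0.388, -0.922, 0.001], [-0.001, -0.002, -1.0]]
wrist_force: [0.2, -0.0, -2.3]
opening: 0.652
grip_force: 65.7
```

Call:
play_rows([
  [0, 0, -7, 0, 0, 0],
  [0, 0, -13, 0, 0, 0],
  [0, 0, -18, 0, 0, 0],
  [0, 0, -22, 0, 0, 0],
  [0, 0, -25, 0, 0, 0],
])

```text
time: 19.58
eef_pos: [0.5233, -0.2129, 0.1925]
orientation: [[0.922, 0.387, 0.0], [0.387, -0.922, -0.0], [0.0, 0.0, -1.0]]
wrist_force: [-0.2, -0.1, -1.5]
opening: 0.65
grip_force: 65.7
```

Call:
play_rows([
  [0, 0, 0, 0, 0, 0],
  [0, 0, 0, 0, 0, 0],
  [0, 0, 0, 0, 0, 0],
  [0, 0, 0, 0, 0, 0],
  [0, 0, 0, 0, 0, 0],
])

```text
time: 20.0
eef_pos: [0.5235, -0.213, 0.1933]
orientation: [[0.922, 0.387, 0.001], [0.387, -0.922, -0.0], [0.001, 0.001, -1.0]]
wrist_force: [0.5, -0.4, -2.4]
opening: 0.65
grip_force: 65.7
```

```bash
python3 - <<'E'
from fl import *
o=manip.observe();print(o["time"],o["eef_pos"],o["opening"],o["joint_vel"].round(2),o["orientation"].round(4))
im,d,W=cloud("side"); im2,d2,c=wrist(); np.savez("w6.npz",im=im2,d=d2,R=c["R"],t=c["t"],K=c["mtx"])
a=cv2.resize(im[75:185,255:385],None,fx=5,fy=5,interpolation=cv2.INTER_CUBIC)
b=cv2.resize(im2[190:330,160:340],(650,505)); b=b
cv2.imwrite("pics/s6.png",a)
e=o["eef_pos"]; T=o["orientation"][:2,:2]; V=wcloud(c,d2); P=(V[...,:2]-e[:2])@T
m=(abs(P[...,1])<.008)&(abs(V[...,2]-e[2]-.006)<.006)&(abs(P[...,0])<.034);x=P[m][:,0];print("carrier x ext",x.min(),x.max())
flange(im2,d2,c,252,215)
E
```

```text
20.0 [ 0.52350413 -0.21302894  0.19329971] 0.6501405573574777 [ 0.04  0.05  0.03  0.22 -0.04 -0.08] [[ 9.219e-01  3.873e-01  8.000e-04]
 [ 3.873e-01 -9.219e-01 -4.000e-04]
 [ 5.000e-04  7.000e-04 -1.000e+00]]
carrier x ext -0.028239899653998434 0.02996625741201871
flange depth 7068 ((524.3928833007812, -213.71482849121094), 49.89397430419922) 0.10476283071771424
flange rays ((524.4443969726562, -213.6498260498047), 49.84278106689453)fl.py:8: RuntimeWarning: Mean of empty slice.
  print("tip",m.sum(),p.mean(0),p.max(0))
  ret = um.true_divide(
Traceback (most recent call last):
  File "fl.py", line 8, in flange
    print("tip",m.sum(),p.mean(0),p.max(0))
                                  ~~~~~^^^
ValueError: zero-size array to reduction operation maximum which has no identity
```

View pics/s6.png

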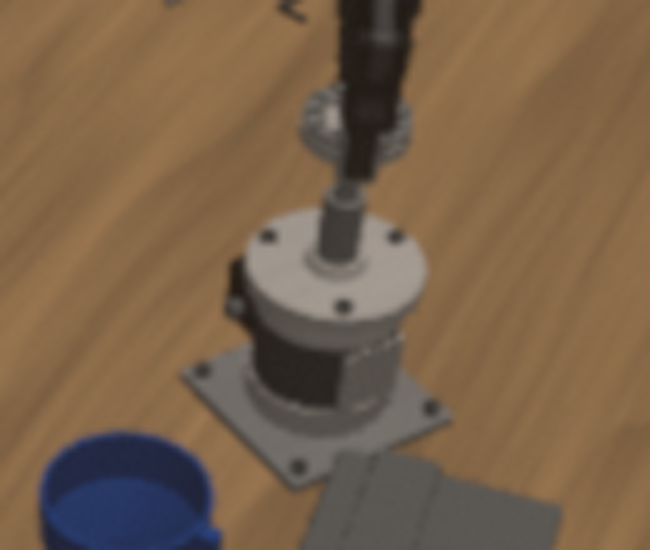

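The side crop shows the carrier level above the shaft, with the sleeve seated beneath it around (342,225). It is centred to within 1 mm and about 11 mm above the shaft end, so one small trim remains.

Call:
play_rows([
  [0, 0, -1, 0, 0, 0],
  [0, 0, -1, 0, 0, 0],
  [0, 0, -1, 0, 0, 0],
  [0, 0, -1, 0, 0, 0],
  [0, 0, -1, 0, 0, 0],
])

```text
time: 20.52
eef_pos: [0.5233, -0.2129, 0.1918]
orientation: [[0.922, 0.387, 0.0], [0.387, -0.922, -0.0], [0.0, 0.0, -1.0]]
wrist_force: [0.0, -0.2, -2.0]
opening: 0.647
grip_force: 65.7
```

Call:
play_rows([
  [0, 0, 0, 0, 0, 0],
  [0, 0, 0, 0, 0, 0],
  [0, 0, 0, 0, 0, 0],
  [0, 0, 0, 0, 0, 0],
  [0, 0, 0, 0, 0, 0],
])

```text
time: 20.93
eef_pos: [0.5233, -0.2129, 0.1918]
orientation: [[0.922, 0.387, 0.0], [0.387, -0.922, -0.0], [0.0, 0.0, -1.0]]
wrist_force: [-0.0, -0.8, -1.9]
opening: 0.65
grip_force: 65.7
```

```bash
python3 - <<'E'
from rig import manip
o=manip.observe();print(o["eef_pos"],o["opening"],o["grip_force"]);print(manip.sign_off())
E
```

```text
[ 0.52330666 -0.21288012  0.19182425] 0.6499898635402221 65.6874786503613
the job is handed in; nothing more can be done
None
```

I've handed the job in at about 21 s: the sleeve sits home on the boss, released and standing free, and the arm holds the carrier level, within about 1 mm of centre and about 1 cm above the shaft's end (by camera and arm readings).

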